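# Find the full screw tin by its weight and hold it up

### The job

Three identical closed tins of screws stand on the panel: one is still full, the other two are part-used, and only their weight tells. Heft them, set the two lighter tins down upright in the low wooden tray without dropping them, and finish while still holding the heaviest one, upright and still, a good hand's breadth (10 cm or more) clear above the bench and touching nothing else. Keep the tins upright throughout, since the lids are only pushed on, and leave the other things on the bench where they lie.

Things in the scene. Friction and masses are not known exactly. Their poses are not given: they have to be found in the camera images.
- tin_a_center (a point): one of three identical closed tinplate tins: plain cylinder 56 mm across, 90 mm tall, with a push-in lid, upright on the panel. This point is its centre, 45 mm above its underside; z is its axis. Tins weigh 190 to 720 g; the full one, a different one from run to run, is 150 g or more heavier than the others. Contents have 2 mm of play. Tins start 105 mm or more apart, centre to centre.
- tin_b_center (a point): one of three identical closed tinplate tins: plain cylinder 56 mm across, 90 mm tall, with a push-in lid, upright on the panel. This point is its centre, 45 mm above its underside; z is its axis. Tins weigh 190 to 720 g; the full one, a different one from run to run, is 150 g or more heavier than the others. Contents have 2 mm of play. Tins start 105 mm or more apart, centre to centre.
- tin_c_center (a point): one of three identical closed tinplate tins: plain cylinder 56 mm across, 90 mm tall, with a push-in lid, upright on the panel. This point is its centre, 45 mm above its underside; z is its axis. Tins weigh 190 to 720 g; the full one, a different one from run to run, is 150 g or more heavier than the others. Contents have 2 mm of play. Tins start 105 mm or more apart, centre to centre.
- tray: low open tray of pale wood with steel corner straps, fixed to the bench: 166 mm (its x) by 300 mm (its y) outside, 28 mm tall, walls 9 mm thick, inner floor 9 mm above the bench. Origin at the centre of its underside, on the bench; z up. Empty at the start; it has room for three tins in a row along its y.
- panel: flat wooden panel 290 mm (its x) by 270 mm (its y), 18 mm thick, lying fixed on the bench; the tins stand on it, so their undersides are 18 mm above the bench at the start. Origin at the centre of its underside; z up.
- offcut: loose bystander: pale softwood offcut, 110 x 45 x 45 mm, on the bench; origin at the centre of its underside.
- block: loose bystander: flat wooden block, 70 x 70 x 32 mm, on the bench; origin at the centre of its underside.
- screwdriver: loose bystander: screwdriver lying on the bench; origin at its underside, near the middle of its length, x along its length, handle towards -x.
- brush: loose bystander: brush lying on the bench; origin at its underside, near the middle of its length, x along its length, handle towards -x.
There are look-alikes about, which are no part of the job. Leave any blue or purple look-alike of the part that bears tin_a_center alone.

How it is judged (in metres and radians):
At the end, for the whole second after the job is handed in: The heaviest tin is gripped, upright within 0.35 rad, still, its centre over 135 mm above the bench, touching nothing else; the two lighter tins (each under 470 g) stand released, at rest and upright on the tray floor, carried by it alone ((((height (world z) of tin_a_center above 0.135 m and angle between tin_a_center's own z axis and vertical below 0.35 rad and contact force between tin_a and the fingers above 1.5 N and linear speed of tin_a below 0.05 m/s and contact force between tin_a and tray below 0.05 N and contact force between tin_a and panel below 0.05 N and contact force between tin_a and tin_b below 0.05 N and contact force between tin_a and tin_c below 0.05 N and contact force between tin_a and offcut below 0.05 N and contact force between tin_a and block below 0.05 N and contact force between tin_a and screwdriver below 0.05 N and contact force between tin_a and brush below 0.05 N) and (x of tin_b_center in the frame of tray between -0.074 and 0.074 m and y of tin_b_center in the frame of tray between -0.141 and 0.141 m and height (world z) of tin_b_center below 0.06 m and angle between tin_b_center's own z axis and vertical below 0.08 rad and linear speed of tin_b below 0.02 m/s and contact force between tin_b and the fingers below 0.05 N and contact force between tin_b and tray between 1.2 and 4.7 N) and (x of tin_c_center in the frame of tray between -0.074 and 0.074 m and y of tin_c_center in the frame of tray between -0.141 and 0.141 m and height (world z) of tin_c_center below 0.06 m and angle between tin_c_center's own z axis and vertical below 0.08 rad and linear speed of tin_c below 0.02 m/s and contact force between tin_c and the fingers below 0.05 N and contact force between tin_c and tray between 1.2 and 4.7 N)) or ((height (world z) of tin_b_center above 0.135 m and angle between tin_b_center's own z axis and vertical below 0.35 rad and contact force between tin_b and the fingers above 1.5 N and linear speed of tin_b below 0.05 m/s and contact force between tin_b and tray below 0.05 N and contact force between tin_b and panel below 0.05 N and contact force between tin_b and tin_a below 0.05 N and contact force between tin_b and tin_c below 0.05 N and contact force between tin_b and offcut below 0.05 N and contact force between tin_b and block below 0.05 N and contact force between tin_b and screwdriver below 0.05 N and contact force between tin_b and brush below 0.05 N) and (x of tin_a_center in the frame of tray between -0.074 and 0.074 m and y of tin_a_center in the frame of tray between -0.141 and 0.141 m and height (world z) of tin_a_center below 0.06 m and angle between tin_a_center's own z axis and vertical below 0.08 rad and linear speed of tin_a below 0.02 m/s and contact force between tin_a and the fingers below 0.05 N and contact force between tin_a and tray between 1.2 and 4.7 N) and (x of tin_c_center in the frame of tray between -0.074 and 0.074 m and y of tin_c_center in the frame of tray between -0.141 and 0.141 m and height (world z) of tin_c_center below 0.06 m and angle between tin_c_center's own z axis and vertical below 0.08 rad and linear speed of tin_c below 0.02 m/s and contact force between tin_c and the fingers below 0.05 N and contact force between tin_c and tray between 1.2 and 4.7 N)) or ((height (world z) of tin_c_center above 0.135 m and angle between tin_c_center's own z axis and vertical below 0.35 rad and contact force between tin_c and the fingers above 1.5 N and linear speed of tin_c below 0.05 m/s and contact force between tin_c and tray below 0.05 N and contact force between tin_c and panel below 0.05 N and contact force between tin_c and tin_a below 0.05 N and contact force between tin_c and tin_b below 0.05 N and contact force between tin_c and offcut below 0.05 N and contact force between tin_c and block below 0.05 N and contact force between tin_c and screwdriver below 0.05 N and contact force between tin_c and brush below 0.05 N) and (x of tin_a_center in the frame of tray between -0.074 and 0.074 m and y of tin_a_center in the frame of tray between -0.141 and 0.141 m and height (world z) of tin_a_center below 0.06 m and angle between tin_a_center's own z axis and vertical below 0.08 rad and linear speed of tin_a below 0.02 m/s and contact force between tin_a and the fingers below 0.05 N and contact force between tin_a and tray between 1.2 and 4.7 N) and (x of tin_b_center in the frame of tray between -0.074 and 0.074 m and y of tin_b_center in the frame of tray between -0.141 and 0.141 m and height (world z) of tin_b_center below 0.06 m and angle between tin_b_center's own z axis and vertical below 0.08 rad and linear speed of tin_b below 0.02 m/s and contact force between tin_b and the fingers below 0.05 N and contact force between tin_b and tray between 1.2 and 4.7 N)))); the arm keeps its last pose, push and grip.
It fails at once if a tin is tipped by more than 0.7 rad (angle between any of tin_a_center, tin_b_center, tin_c_center's own z axis and vertical above 0.7 rad).
It fails at once if a tin is dropped or thrown (moves faster than 0.5 m/s with no finger touching it) ((linear speed of tin_a above 0.5 m/s and contact force between tin_a and the fingers below 0.05 N) or (linear speed of tin_b above 0.5 m/s and contact force between tin_b and the fingers below 0.05 N) or (linear speed of tin_c above 0.5 m/s and contact force between tin_c and the fingers below 0.05 N)).
It fails at once if a bystander is moved by more than 30 mm (distance of any of offcut, block, screwdriver, brush from where it was at the start of the episode above 0.03 m).
It also fails if it takes over 72 s, if anything falls off the work surface, if the arm or the gripper's body presses on something with over 40 N, if the wrist force passes 120 N, or if a joint passes its speed limit or range.

### The arm

A 6-joint arm with a two-finger parallel gripper is mounted at the origin on the work surface. World frame = base frame: x ahead of the robot, y to its left, z up, the work surface at z = 0. Lengths are in mm, angles in rad, forces in N, time in s.
With the tool pointing down it reaches from about 425 to 925 mm from the base axis. Payload 12.5 kg.
Tool frame: the origin (TCP) lies at the very end of the fingers, on their centre line; the grasp point (between the pads) lies 19 mm behind it; z points along the fingers, y is the direction in which the jaws open and shut (so a half turn about z gives the same grasp; the last joint's range is limited). The gripper opens to 85 mm and grips with 20 to 120 N. Pads are 22 mm wide; open, the fingers measure 114 mm over their backs; the gripper's body (76 mm by 85 mm) begins 54 mm behind the grasp point. The pads swing forward as they close: fully open they stand 13 mm farther back than shut.
Start: joints at [1.016, 0.491, 1.559, -0, 1.092, -0.106], TCP at [271.164, 563.13, 231.327] pointing down, gripper open.
Joint ranges: [-3.1, 3.1], [-0.84, 2.19], [0.05, 2.79], [-1.13, 4.28], [0.06, 2.93], [-2.69, 2.69]. Speed limits (rad/s): [2.22, 2.22, 2.79, 3.14, 3.14, 3.14].

### API

Orientations are given as a unit quaternion [x, y, z, w].
In Python, from rig import arm gives the robot as it stands. The module is installed in compiled form; this text tells all that it offers.
- The arm moves only by the tool carry_out, never from a script. Its argument "plan" is a list of rows, each a list of 5 numbers: the closure, from 0 (fully open) to 1 (shut), then the shift along the tool's x, y, z in cm, then the turn about the tool's z in degrees. In form: [[hand, tx, ty, tz, yaw], ...]. A call has 1 to 12 rows; each row is the pose to reach, as a shift and turn from the pose commanded when the call began, along the tool's axes at that moment; what a row does not reach only later rows make up. A row lasts 1/12 s, in which the tool goes at most 41.7 mm and 7.16 degrees, less where a joint would pass 70% of its speed; a pose out of reach is approached as far as the arm can. A call with a gripper value outside its range is refused whole. The fingers move at their own pace and stop on an object; the grip force is fixed at half the most. Time passes only in rows, so rows that repeat a pose let the fingers close. It gives the time, the measured TCP pose, the force and the opening at its end, in the units of the state.
- arm.get_obs(): the state, without advancing time (a new reading comes with each control period).
- arm.grab_frame(name): name is "scene" or "top" or "wrist"; returns a dict with "image" (420x560x3 uint8, blue, green, red), "depth" (420x560 float32, mm along the optical axis (not along the pixel's ray), 0 where there is no reading), "fx", "fy", "cx", "cy" (pixels), "eye" and "orientation" of the camera in the world. Camera axes: x right, y up, looking along -z (the intrinsics and any distortion apply to the point x, -y, -z); pixel columns grow to the right and rows downward; lengths in mm; the calibration is good to about 2 mm. The wrist camera is an equidistant fisheye: a pixel r from the principal point sees the ray r / f radians off the axis. A picture is of the moment at which its call begins.
- arm.hand_in(): hands the job in, once; it reports no verdict.
The state is a dict: "clock": time; "joint_positions": joint angles; "dq": joint speeds; "tau": joint torques, N m; "ee_pos": TCP position; "tcp_rot": TCP orientation; "force": force on the tool from outside, world axes, zero at the start; "moment": the same for the moment, N m; "grip_width": finger opening in mm.
Only numpy, scipy, OpenCV 4.12 (cv2) and the standard library are available. Lean on these libraries where they do the work, as an engineer would, in place of code of your own. Each camera call takes 0.05 s, during which the arm holds its last target.

## Working session

There is one attempt and no reset: what is moved stays moved. The work goes in short steps, Python scripts to look and compute and a tool call to move; the robot and the scene stay as the last step left them, time stands still between calls to the robot, and variables do not carry over. Pictures are saved under pics/ and viewed, and the job is handed in when it is done.

Besides the shell and the picture viewer there is one more tool, called after "Emit:" as name([rows], argument=value, ...), one row to a line, values as JSON. carry_out: Moves the arm, as the interface text tells. Its arguments: {"type":"object","properties":{"plan":{"type":"array","items":{"type":"array","items":{"type":"number"}}}},"required":["plan"]}

```bash
mkdir -p pics
cat > h.py <<'E'
import numpy as np,cv2
from rig import arm
from scipy.spatial.transform import Rotation as R
def st():
    o=arm.get_obs(); return o
E
python3 - <<'E'
from h import *
o=st(); print({k:np.round(v,3) for k,v in o.items()})
for n in ["scene","top"]:
    f=arm.grab_frame(n); cv2.imwrite(f"pics/{n}0.png",f["image"]); print(n,f["eye"],f["orientation"],f["fx"],f["fy"],f["cx"],f["cy"])
    np.savez(f"{n}0.npz",**f)
E
```

```text
{'clock': np.float64(0.0), 'joint_positions': array([ 1.016,  0.492,  1.559,  0.   ,  1.092, -0.106]), 'dq': array([ 0.001,  0.001,  0.   , -0.001, -0.   , -0.001]), 'tau': array([ 1.0000e-03, -6.1843e+01, -2.6160e+01, -0.0000e+00,  4.0000e-03,
       -0.0000e+00]), 'ee_pos': array([271.03 , 562.932, 230.713]), 'tcp_rot': array([ 0.223,  0.975, -0.001, -0.   ]), 'force': array([0.595, 0.206, 0.255]), 'moment': array([-0.045,  0.033, -0.03 ]), 'grip_width': np.float64(85.307)}
scene [ 962.39975101 -546.51814008  715.04726205] [0.40496229 0.11834216 0.25338512 0.87051517] 385.93598582030694 385.93598582030694 280.9064177853362 207.74380336500028
top [ 279.70838959   99.40640956 1362.00252919] [-0.07819034  0.07756766  0.71564058 -0.68973044] 521.0166850123572 521.0166850123572 276.3583158575535 207.0548139349924
```

View pics/scene0.png

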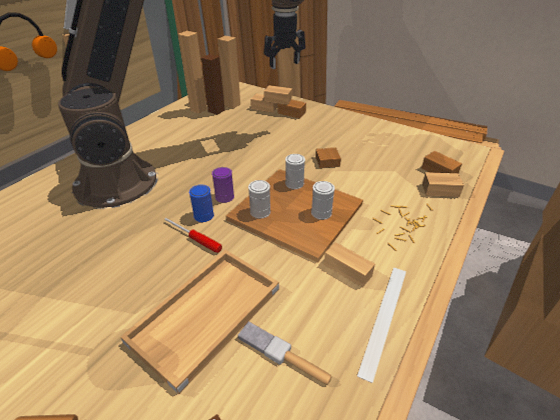

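View pics/top0.png

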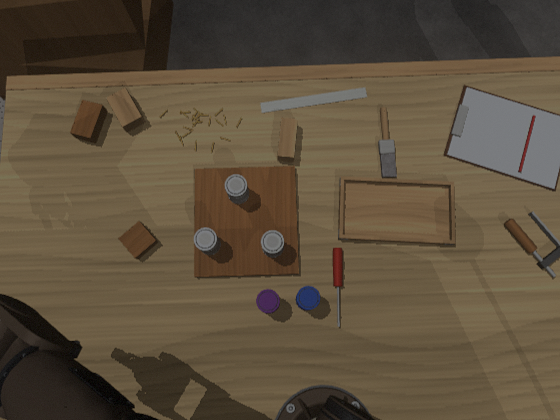

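The top view shows three silver tins on the panel at about (236,187), (205,240) and (272,243). The tray is at (397,212), and the blue and purple decoys are at (308,298) and (267,301). The screwdriver lies between the panel and the tray.

```bash
cat >> h.py <<'E'
def ray(f,u,v):
    d=np.stack([(np.asarray(u,float)-f["cx"])/f["fx"],-(np.asarray(v,float)-f["cy"])/f["fy"],-np.ones(np.shape(u))],-1)
    return R.from_quat(f["orientation"]).apply(d)
def onplane(f,u,v,z):
    d=ray(f,u,v); e=np.asarray(f["eye"]); return e+d*((z-e[2])/d[...,2])[...,None]
def cloud(f):
    D=f["depth"]; v,u=np.mgrid[:D.shape[0],:D.shape[1]]
    P=np.asarray(f["eye"])+(ray(f,u.ravel(),v.ravel()))*D.ravel()[:,None]
    return P.reshape(D.shape+(3,))
E
python3 - <<'E'
from h import *
for n in ["top","scene"]:
    f=dict(np.load(f"{n}0.npz")); P=cloud(f); ok=f["depth"]>0
    m=(ok&(P[...,2]>98)&(P[...,2]<118)&(P[...,0]>250)).astype(np.uint8)
    k,l,s,c=cv2.connectedComponentsWithStats(m)
    for i in range(1,k):
        if s[i,4]>60 and s[i,4]<3000:
            q=P[l==i]; col=f["image"][l==i].mean(0); 
            cn=cv2.findContours((l==i).astype(np.uint8),0,2)[0]
            (u,v),r=cv2.minEnclosingCircle(max(cn,key=len)); 
            print(n,s[i],c[i].round(1),"plane",onplane(f,np.array([c[i][0]]),np.array([c[i][1]]),108)[0].round(1),"r",r,"zmean",q[:,2].mean().round(1),col.round())
    for (a,lo,hi) in [("low13-40",12,60)]:
        m=(ok&(P[...,2]>lo)&(P[...,2]<hi)&(P[...,0]>250)).astype(np.uint8)
        k,l,s,c=cv2.connectedComponentsWithStats(m)
        for i in range(1,k):
            if s[i,4]>80:
                q=P[l==i]; r=cv2.minAreaRect(q[:,:2].astype(np.float32)); print(n,a,s[i],np.round(r[0],1),np.round(r[1],1),round(r[2],1),"zmed",np.median(q[:,2]).round(1),np.percentile(q[:,2],95).round(1))
E
```

```text
top [225 175  22  22 394] [235.6 185.5] plane [619.9 194.8 108. ] r 11.297186851501465 zmean 107.1 [108. 108. 108.]
top [194 228  23  23 424] [205.  239.1] plane [487.8 271.9 108. ] r 11.677762031555176 zmean 107.1 [111. 110. 110.]
top [261 231  23  23 419] [272.2 241.8] plane [475.  108.7 108. ] r 11.517290115356445 zmean 107.0 [107. 108. 108.]
top low13-40 [106  88  39  43 885] [867.6 499.1] [104.1  60.2] 28.5 zmed 43.6 48.8
top low13-40 [ 70 100  36  43 995] [837.8 599.5] [ 65.7 102.5] 72.6 zmed 43.1 48.6
top low13-40 [379 108  18  70 751] [ 751.1 -210.3] [ 43.1 200.2] 88.6 zmed 18.1 23.2
top low13-40 [277 118  21  44 714] [765.2  59.2] [ 45.  112.6] 82.3 zmed 44.4 49.0
top low13-40 [ 194  166  105  111 9371] [549.8 178.4] [270.5 291. ] 89.5 zmed 17.7 22.7
top low13-40 [ 338  177  118   68 1656] [ 561.  -219.8] [302.2 168.5] 85.0 zmed 26.5 31.6
top low13-40 [504 212  56  66 894] [ 463.2 -583.4] [181.4  87.3] 34.0 zmed 22.1 30.0
top low13-40 [119 221  39  39 788] [506.  458.7] [72.7 70.7] 40.2 zmed 31.2 35.7
top low13-40 [333 248  10  54 410] [398.8 -55.4] [ 24.2 135.8] 86.7 zmed 2
[... 736 characters left out ...]
7
scene low13-40 [ 422  151   42   44 1363] [853.5 551.7] [113.7 193.6] 18.4 zmed 43.2 46.6
scene low13-40 [ 225  169  150  115 6905] [613.3 175. ] [279.3 425.6] 88.0 zmed 18.1 45.8
scene low13-40 [213 182  21  18 256] [344.8 110.3] [55.4 29.1] 39.1 zmed 37.1 57.9
scene low13-40 [191 200  22  19 273] [351.2  16.7] [55.9 31.5] 54.7 zmed 36.4 57.5
scene low13-40 [164 218  58  33 373] [369.6 -56.9] [ 26.  199.3] 87.3 zmed 21.1 25.8
scene low13-40 [ 120  250  159  141 2971] [ 561.5 -220.8] [303.1 169. ] 85.1 zmed 26.3 29.1
scene low13-40 [ 237  321   94   62 1466] [ 753.8 -211.2] [200.2  42.5] 0.2 zmed 17.7 20.8
scene low13-40 [ 14 414  63   6 293] [ 478.3 -532.1] [99.5 12.3] 33.5 zmed 25.3 27.9
```

```bash
cat >> h.py <<'E'
def shift(x,y,z):
    o=st(); r=R.from_quat(o["tcp_rot"]); d=r.inv().apply(np.array([x,y,z])-o["ee_pos"])/10
    print("clock",round(float(o["clock"]),2),"pos",np.round(o["ee_pos"],1),"F",np.round(o["force"],2),"w",round(float(o["grip_width"]),1),"shift cm",d.round(2)); return d
E
python3 - <<'E'
from h import *
shift(488,272,180); shift(400,400,180)
E
```

```text
clock 0.1 pos [271.  562.9 230.8] F [-0.39  0.34 -1.19] w 85.5 shift cm [-32.17 -16.79   5.09]
clock 0.1 pos [271.  562.9 230.8] F [-0.39  0.34 -1.19] w 85.5 shift cm [-18.69  -9.08   5.09]
```

Emit:
carry_out([
  [0,-1.5,-0.8,0.2,0],
  [0,-4.5,-2.4,0.7,0],
  [0,-7.5,-3.9,1.2,0],
  [0,-10.5,-5.5,1.7,0],
  [0,-13.5,-7.0,2.1,0],
  [0,-16.5,-8.6,2.6,0],
  [0,-19.5,-10.2,3.1,0],
  [0,-22.5,-11.7,3.6,0],
  [0,-25.5,-13.3,4.0,0],
  [0,-28.5,-14.9,4.5,0],
  [0,-31,-16.2,5,0],
  [0,-32.2,-16.8,5.1,0],
])

```text
clock: 1.1
ee_pos: [489.7, 269.5, 179.4]
tcp_rot: [0.224, 0.975, -0.0, -0.0]
force: [-0.2, 0.4, 0.1]
grip_width: 85.2
```

```bash
cat >> h.py <<'E'
def weigh(n=14):
    F=[]
    for i in range(n): arm.grab_frame("top"); F.append(arm.get_obs()["force"])
    F=np.array(F); print("F mean",F.mean(0).round(2),"sd",F.std(0).round(2), "clock",arm.get_obs()["clock"])
E
python3 - <<'E'
from h import *
weigh(10)
f=arm.grab_frame("wrist"); cv2.imwrite("pics/w1.png",f["image"])
print(f["eye"],f["orientation"],f["fx"],f["cx"],f["cy"])
shift(488,272,55)
E
```

```text
F mean [0.31 0.06 0.07] sd [0.61 0.51 0.31] clock 1.6
[421.377465   304.83899994 323.81327699] [-0.12509938 -0.07885882  0.52662973  0.83713354] 325.19226210127806 281.44205864766894 211.55738881175387
clock 1.65 pos [488.  272.7 180.4] F [-0.03 -0.58  0.27] w 85.2 shift cm [-0.03 -0.07 12.54]
```

View pics/w1.png

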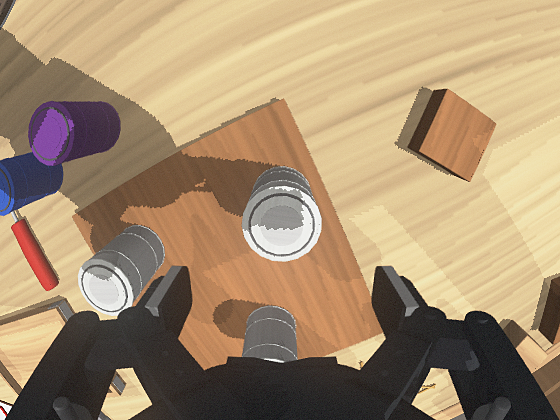

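The wrist picture shows the T2 lid centred at (282,222), midway between the fingers. I'll check this with a fisheye ray.

```bash
cat >> h.py <<'E'
def wray(f,u,v,z):
    a=np.array([u-f["cx"],v-f["cy"]]); r=np.hypot(*a); th=r/f["fx"]
    d=np.array([np.sin(th)*a[0]/r,-np.sin(th)*a[1]/r,-np.cos(th)]) if r>0 else np.array([0,0,-1.])
    d=R.from_quat(f["orientation"]).apply(d); e=np.asarray(f["eye"]); return e+d*(z-e[2])/d[2]
E
python3 - <<'E'
from h import *
f=arm.grab_frame("wrist")
g=f["image"]
for p in [(282,222),(107,285)]: print(wray(f,*p,108).round(1))
E
```

```text
[488.1 273.2 108. ]
[475.6 114.1 108. ]
```

Emit:
carry_out([
  [0,0,0,0.5,0],
  [0,0,0,2,0],
  [0,0,0,3.5,0],
  [0,0,0,5,0],
  [0,0,0,6.5,0],
  [0,0,0,8,0],
  [0,0,0,9,0],
  [0,0,0,10,0],
  [0,0,0,11,0],
  [0,0,0,12,0],
  [0,0,0,12.5,0],
  [0,0,0,12.5,0],
])

```text
clock: 2.7
ee_pos: [488.1, 271.9, 54.2]
tcp_rot: [0.223, 0.975, -0.0, -0.001]
force: [0.6, 0.2, -0.3]
grip_width: 85.3
```

Emit:
carry_out([
  [0.2,0,0,0,0],
  [0.3,0,0,0,0],
  [0.5,0,0,0,0],
  [1,0,0,0,0],
  [1,0,0,0,0],
  [1,0,0,0,0],
  [1,0,0,0,0],
  [1,0,0,0,0],
  [1,0,0,0,0],
  [1,0,0,0,0],
])

```text
clock: 3.53
ee_pos: [488.8, 272.3, 56.2]
tcp_rot: [0.223, 0.975, 0.0, 0.001]
force: [-1.0, -0.0, 7.0]
grip_width: 55.1
```

Emit:
carry_out([
  [1,0,0,-0.2,0],
  [1,0,0,-0.6,0],
  [1,0,0,-1.2,0],
  [1,0,0,-1.8,0],
  [1,0,0,-2.4,0],
  [1,0,0,-2.8,0],
  [1,0,0,-3,0],
  [1,0,0,-3,0],
  [1,0,0,-3,0],
])

```text
clock: 4.28
ee_pos: [488.4, 272.0, 85.3]
tcp_rot: [0.223, 0.975, 0.0, 0.0]
force: [-0.2, -0.4, -3.7]
grip_width: 55.1
```

Run:
```python
from h import *
weigh(16); shift(488,272,55)
```

```text
F mean [ 0.04 -0.19 -3.29] sd [0.35 0.66 0.63] clock 5.0833
clock 5.08 pos [488.4 272.   85.3] F [-0.28  0.63 -2.08] w 55.3 shift cm [ 0.03 -0.02  3.03]
```

Tin T2 weighs about 340 g, so it is almost certainly a light one. I'll take it to the tray, and can fetch it back if the others turn out lighter.

Emit:
carry_out([
  [1,0,0,-0.4,0],
  [1,0,0,-1.2,0],
  [1,0,0,-2.2,0],
  [1,0,0,-3.4,0],
  [1,0,0,-4.6,0],
  [1,0,0,-5.8,0],
  [1,0,0,-7,0],
  [1,0,0,-8.2,0],
  [1,0,0,-9,0],
  [1,0,0,-9.4,0],
  [1,0,0,-9.5,0],
])

```text
clock: 6.0
ee_pos: [488.5, 272.2, 181.4]
tcp_rot: [0.222, 0.975, 0.0, 0.001]
force: [1.1, 1.5, -2.6]
grip_width: 54.9
```

Run:
```python
from h import *
shift(568,-140,180)
```

```text
clock 6.0 pos [488.5 272.2 181.4] F [ 1.05  1.48 -2.57] w 54.9 shift cm [-25.04 -33.69   0.12]
```

Emit:
carry_out([
  [1,-0.4,-0.5,0,0],
  [1,-1.2,-1.6,0,0],
  [1,-2.3,-3.1,0,0],
  [1,-3.5,-4.7,0,0],
  [1,-4.7,-6.3,0,0],
  [1,-5.9,-7.9,0,0],
  [1,-7.1,-9.5,0,0],
  [1,-8.3,-11.2,0,0],
  [1,-9.5,-12.8,0,0],
  [1,-10.7,-14.4,0,0],
  [1,-11.9,-16,0,0],
  [1,-12.7,-17.1,0,0],
])

```text
clock: 7.0
ee_pos: [528.5, 60.2, 179.7]
tcp_rot: [0.223, 0.975, -0.0, -0.001]
force: [-0.2, 0.0, -3.5]
grip_width: 54.9
```

Emit:
carry_out([
  [1,-0.8,-1.1,0,0],
  [1,-2,-2.7,0,0],
  [1,-3.2,-4.3,0,0],
  [1,-4.4,-5.9,0,0],
  [1,-5.6,-7.5,0,0],
  [1,-6.8,-9.1,0,0],
  [1,-8,-10.8,0,0],
  [1,-9.2,-12.4,0,0],
  [1,-10.4,-14,0,0],
  [1,-11.4,-15.3,0,0],
  [1,-12,-16.2,0,0],
  [1,-12.3,-16.6,0,0],
])

```text
clock: 8.0
ee_pos: [567.2, -141.8, 179.8]
tcp_rot: [0.223, 0.975, 0.0, -0.0]
force: [0.2, -0.4, -3.3]
grip_width: 54.9
```

Run:
```python
from h import *
shift(568,-140,48)
f=arm.grab_frame("wrist"); cv2.imwrite("pics/w2.png",f["image"])
```

```text
clock 8.0 pos [ 567.2 -141.8  179.8] F [ 0.18 -0.36 -3.34] w 54.9 shift cm [-1.000e-02  2.000e-01  1.318e+01]
```

View pics/w2.png

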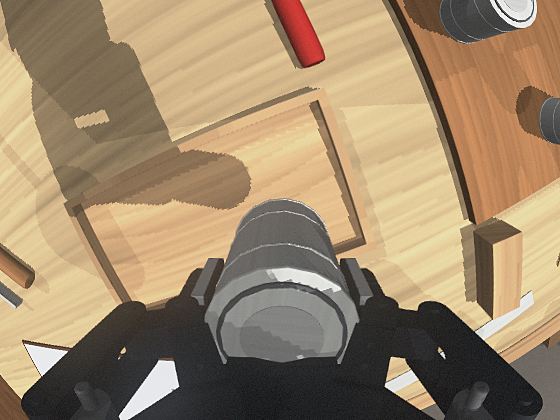

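The tin is upright in the grip and over the +y half of the tray. I'll lower it gently.

Emit:
carry_out([
  [1,0,0,0.4,0],
  [1,0,0.1,1.4,0],
  [1,0,0.2,2.8,0],
  [1,0,0.2,4.4,0],
  [1,0,0.2,6,0],
  [1,0,0.2,7.6,0],
  [1,0,0.2,9.2,0],
  [1,0,0.2,10.6,0],
  [1,0,0.2,11.6,0],
  [1,0,0.2,12.3,0],
  [1,0,0.2,12.7,0],
  [1,0,0.2,12.9,0],
])

```text
clock: 9.05
ee_pos: [568.3, -137.9, 50.8]
tcp_rot: [0.222, 0.975, 0.0, -0.0]
force: [0.4, -0.3, -3.8]
grip_width: 54.8
```

Emit:
carry_out([
  [1,0,0,0.1,0],
  [1,0,0,0.2,0],
  [1,0,0,0.3,0],
  [1,0,0,0.4,0],
  [1,0,0,0.4,0],
])

```text
clock: 9.47
ee_pos: [568.3, -138.3, 47.4]
tcp_rot: [0.223, 0.975, 0.0, 0.0]
force: [0.2, -0.1, -3.6]
grip_width: 55.0
```

Emit:
carry_out([
  [1,0,0,0.05,0],
  [1,0,0,0.1,0],
  [1,0,0,0.15,0],
  [1,0,0,0.15,0],
  [1,0,0,0.15,0],
])

```text
clock: 9.88
ee_pos: [568.4, -138.3, 47.2]
tcp_rot: [0.223, 0.975, -0.0, 0.001]
force: [-5.3, 1.4, 12.0]
grip_width: 54.7
```

Contact. Releasing.

Emit:
carry_out([
  [0.35,0,0,0,0],
  [0.3,0,0,0,0],
  [0.25,0,0,0,0],
  [0.2,0,0,0,0],
  [0.1,0,0,0,0],
  [0,0,0,0,0],
  [0,0,0,0,0],
  [0,0,0,0,0],
])

```text
clock: 10.55
ee_pos: [568.3, -138.2, 45.7]
tcp_rot: [0.223, 0.975, 0.0, -0.0]
force: [0.3, -0.0, 0.8]
grip_width: 85.4
```

Emit:
carry_out([
  [0,0,0,-0.4,0],
  [0,0,0,-1.4,0],
  [0,0,0,-3,0],
  [0,0,0,-5,0],
  [0,0,0,-7,0],
  [0,0,0,-9,0],
  [0,0,0,-10.5,0],
  [0,0,0,-11.5,0],
  [0,0,0,-12.3,0],
  [0,0,0,-12.6,0],
])

```text
clock: 11.38
ee_pos: [568.5, -138.3, 173.1]
tcp_rot: [0.222, 0.975, -0.0, 0.001]
force: [0.0, 0.2, -0.1]
grip_width: 85.4
```

Run:
```python
from h import *
shift(475,109,173)
weigh(4)
f=arm.grab_frame("wrist"); cv2.imwrite("pics/w3.png",f["image"])
```

```text
clock 11.38 pos [ 568.5 -138.3  173.1] F [ 0.04  0.19 -0.11] w 85.4 shift cm [ 1.915e+01  1.822e+01 -1.000e-02]
F mean [-0.33 -0.19 -0.22] sd [0.64 0.65 0.21] clock 11.5833
```

View pics/w3.png

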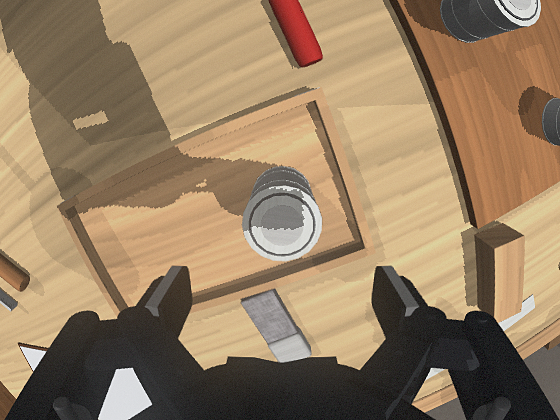

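T2 stands upright in the tray, with its lid at (282,222). Next is T3 at about (475,110).

Emit:
carry_out([
  [0,0.8,0.8,0,0],
  [0,2.6,2.5,0,0],
  [0,4.6,4.4,0,0],
  [0,6.6,6.3,0,0],
  [0,8.6,8.2,0,0],
  [0,10.6,10.1,0,0],
  [0,12.6,12,0,0],
  [0,14.6,13.9,0,0],
  [0,16.6,15.8,0,0],
  [0,18.2,17.3,0,0],
  [0,19,18.1,0,0],
  [0,19.2,18.3,0,0],
])

```text
clock: 12.63
ee_pos: [473.7, 111.6, 171.6]
tcp_rot: [0.221, 0.975, -0.0, -0.0]
force: [0.3, 0.4, 0.3]
grip_width: 85.7
```

Run:
```python
from h import *
f=arm.grab_frame("wrist"); cv2.imwrite("pics/w4.png",f["image"])
for p in [(282,222)]: print(wray(f,*p,108).round(1))
shift(475,109,55)
```

```text
[471.  113.4 108. ]
clock 12.68 pos [474.2 110.9 171.6] F [-0.73 -0.3  -0.06] w 85.5 shift cm [-0.16 -0.14 11.66]
```

View pics/w4.png

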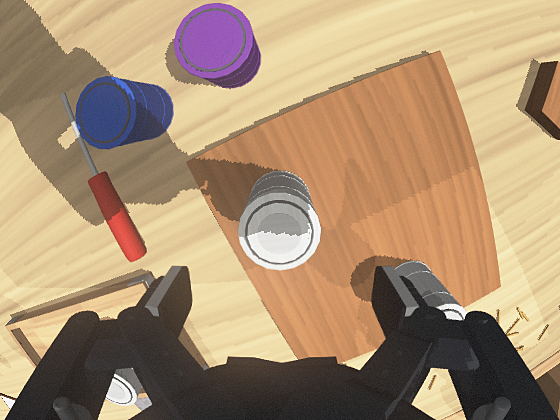

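The T3 lid is centred at (280,231), between the fingers.

Run:
```python
from h import *
f=arm.grab_frame("wrist")
p=wray(f,280,231,108); print(p.round(1))
shift(p[0],p[1],55)
```

```text
[476.7 108.7 108. ]
clock 12.73 pos [474.7 110.1 171.7] F [-0.24  1.41  0.04] w 85.6 shift cm [-0.25 -0.04 11.67]
```

Emit:
carry_out([
  [0,0,0,0.5,0],
  [0,-0.1,0,2,0],
  [0,-0.2,0,3.5,0],
  [0,-0.2,0,5,0],
  [0,-0.2,0,6.5,0],
  [0,-0.2,0,8,0],
  [0,-0.2,0,9.2,0],
  [0,-0.2,0,10.2,0],
  [0,-0.2,0,11,0],
  [0,-0.2,0,11.6,0],
  [0,-0.2,0,11.7,0],
  [0,-0.2,0,11.7,0],
])

```text
clock: 13.73
ee_pos: [476.6, 108.9, 54.6]
tcp_rot: [0.223, 0.975, 0.0, -0.0]
force: [-0.1, -0.2, 0.7]
grip_width: 85.4
```

Emit:
carry_out([
  [0.2,0,0,0,0],
  [0.3,0,0,0,0],
  [0.5,0,0,0,0],
  [1,0,0,0,0],
  [1,0,0,0,0],
  [1,0,0,0,0],
  [1,0,0,0,0],
  [1,0,0,0,0],
  [1,0,0,0,0],
  [1,0,0,0,0],
])

```text
clock: 14.57
ee_pos: [476.7, 109.1, 55.6]
tcp_rot: [0.222, 0.975, 0.0, 0.001]
force: [-1.5, -1.2, 7.2]
grip_width: 54.9
```

Emit:
carry_out([
  [1,0,0,-0.2,0],
  [1,0,0,-0.6,0],
  [1,0,0,-1.2,0],
  [1,0,0,-1.8,0],
  [1,0,0,-2.4,0],
  [1,0,0,-2.8,0],
  [1,0,0,-3,0],
  [1,0,0,-3,0],
  [1,0,0,-3,0],
])

```text
clock: 15.32
ee_pos: [476.4, 109.1, 84.9]
tcp_rot: [0.223, 0.975, 0.0, 0.0]
force: [-0.2, 1.0, -4.0]
grip_width: 54.5
```

Run:
```python
from h import *
weigh(16); shift(475,109,55)
```

```text
F mean [ 0.    0.18 -4.08] sd [0.39 0.57 0.45] clock 16.1167
clock 16.12 pos [476.5 109.1  84.8] F [ 0.49  0.74 -4.35] w 55.0 shift cm [ 0.13 -0.07  2.98]
```

T3 weighs about 416 g against about 336 g for T2. They differ by less than 150 g, so T1 must be the full one. T3 also goes to the tray.

Emit:
carry_out([
  [1,0,0,-0.4,0],
  [1,0,0,-1.2,0],
  [1,0,0,-2.2,0],
  [1,0,0,-3.4,0],
  [1,0,0,-4.6,0],
  [1,0,0,-5.8,0],
  [1,0,0,-7,0],
  [1,0,0,-8.2,0],
  [1,0,0,-9.2,0],
  [1,0,0,-9.8,0],
  [1,0,0,-10,0],
  [1,0,0,-10,0],
])

```text
clock: 17.12
ee_pos: [476.5, 109.1, 185.3]
tcp_rot: [0.223, 0.975, 0.0, 0.0]
force: [-0.7, -0.5, -4.2]
grip_width: 54.5
```

Run:
```python
from h import *
shift(554,-300,185)
```

```text
clock 17.12 pos [476.5 109.1 185.3] F [-0.7  -0.46 -4.19] w 54.5 shift cm [-2.473e+01 -3.349e+01  3.000e-02]
```

Emit:
carry_out([
  [1,-0.4,-0.5,0,0],
  [1,-1.2,-1.6,0,0],
  [1,-2.3,-3.1,0,0],
  [1,-3.5,-4.7,0,0],
  [1,-4.7,-6.3,0,0],
  [1,-5.9,-8,0,0],
  [1,-7.1,-9.6,0,0],
  [1,-8.3,-11.2,0,0],
  [1,-9.5,-12.9,0,0],
  [1,-10.7,-14.5,0,0],
  [1,-11.9,-16.1,0,0],
  [1,-12.7,-17.2,0,0],
])

```text
clock: 18.12
ee_pos: [516.3, -102.9, 184.1]
tcp_rot: [0.223, 0.975, -0.0, -0.0]
force: [0.2, -0.0, -3.8]
grip_width: 54.5
```

Emit:
carry_out([
  [1,-0.8,-1.1,0,0],
  [1,-2,-2.7,0,0],
  [1,-3.2,-4.3,0,0],
  [1,-4.4,-5.9,0,0],
  [1,-5.6,-7.5,0,0],
  [1,-6.8,-9.1,0,0],
  [1,-8,-10.8,0,0],
  [1,-9.2,-12.4,0,0],
  [1,-10.4,-14,0,0],
  [1,-11.2,-15.3,0,0],
  [1,-11.8,-16,0,0],
  [1,-12,-16.3,0,0],
])

```text
clock: 19.12
ee_pos: [553.7, -301.0, 184.3]
tcp_rot: [0.223, 0.975, 0.0, -0.0]
force: [0.1, 1.1, -3.6]
grip_width: 54.6
```

Run:
```python
from h import *
f=arm.grab_frame("wrist"); cv2.imwrite("pics/w5.png",f["image"])
weigh(8)
shift(554,-300,48)
```

```text
F mean [ 0.19  0.25 -3.67] sd [0.41 0.31 0.37] clock 19.5667
clock 19.57 pos [ 553.8 -299.4  185. ] F [ 0.01  0.04 -4.  ] w 54.5 shift cm [-0.05 -0.05 13.7 ]
```

View pics/w5.png

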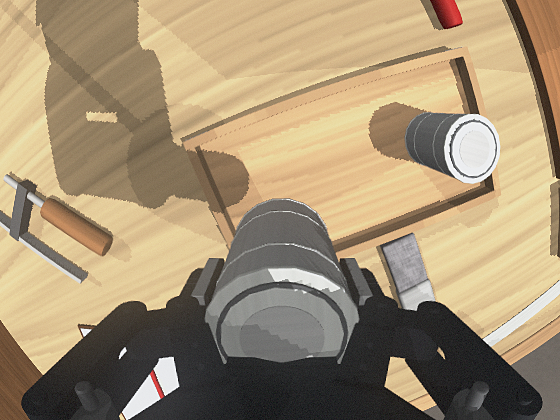

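The tin is upright in the grip over the -y half of the tray, and T2 stands clear at (455,145). Lowering.

Emit:
carry_out([
  [1,0,0,0.4,0],
  [1,0,0,1.4,0],
  [1,0,0,2.8,0],
  [1,0,0,4.4,0],
  [1,0,0,6,0],
  [1,0,0,7.6,0],
  [1,0,0,9.2,0],
  [1,0,0,10.8,0],
  [1,0,0,12,0],
  [1,0,0,12.8,0],
  [1,0,0,13.2,0],
  [1,0,0,13.4,0],
])

```text
clock: 20.57
ee_pos: [553.6, -299.8, 50.2]
tcp_rot: [0.223, 0.975, 0.0, -0.0]
force: [0.1, 0.6, -3.6]
grip_width: 54.6
```

Emit:
carry_out([
  [1,0,0,0.1,0],
  [1,0,0,0.2,0],
  [1,0,0,0.3,0],
  [1,0,0,0.4,0],
  [1,0,0,0.4,0],
])

```text
clock: 20.98
ee_pos: [553.7, -299.9, 47.0]
tcp_rot: [0.223, 0.975, -0.0, 0.0]
force: [-0.1, -0.2, -3.1]
grip_width: 54.6
```

Emit:
carry_out([
  [1,0,0,0.05,0],
  [1,0,0,0.1,0],
  [1,0,0,0.1,0],
  [1,0,0,0.1,0],
])

```text
clock: 21.32
ee_pos: [553.8, -300.0, 46.7]
tcp_rot: [0.222, 0.975, -0.0, 0.0]
force: [-3.1, 0.8, 4.9]
grip_width: 54.6
```

Emit:
carry_out([
  [0.35,0,0,0,0],
  [0.3,0,0,0,0],
  [0.25,0,0,0,0],
  [0.2,0,0,0,0],
  [0.1,0,0,0,0],
  [0,0,0,0,0],
  [0,0,0,0,0],
  [0,0,0,0,0],
])

```text
clock: 21.98
ee_pos: [553.7, -299.9, 45.7]
tcp_rot: [0.223, 0.975, 0.0, 0.0]
force: [0.7, 0.1, -0.7]
grip_width: 85.6
```

Emit:
carry_out([
  [0,0,0,-0.4,0],
  [0,0,0,-1.4,0],
  [0,0,0,-3,0],
  [0,0,0,-5,0],
  [0,0,0,-7,0],
  [0,0,0,-9,0],
  [0,0,0,-11,0],
  [0,0,0,-12.5,0],
  [0,0,0,-13.3,0],
  [0,0,0,-13.6,0],
])

```text
clock: 22.82
ee_pos: [554.0, -300.1, 183.8]
tcp_rot: [0.223, 0.975, -0.0, 0.001]
force: [0.3, -0.9, 0.5]
grip_width: 85.4
```

Run:
```python
from h import *
f=arm.grab_frame("wrist"); cv2.imwrite("pics/w6.png",f["image"])
shift(620,195,181)
```

```text
clock 22.87 pos [ 553.9 -300.   183.2] F [-0.63 -1.49 -0.02] w 85.1 shift cm [15.52 47.47  0.18]
```

View pics/w6.png

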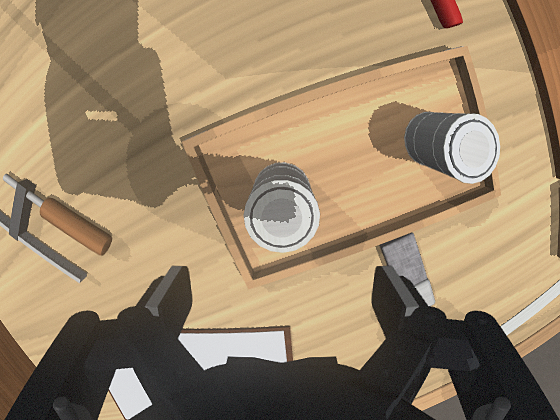

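Both tins stand upright in the tray, at (283,212) and (455,147). On to T1, 50 cm away, in two calls.

Emit:
carry_out([
  [0,0.3,1,0,0],
  [0,1,3,0,0],
  [0,1.7,5.2,0,0],
  [0,2.5,7.5,0,0],
  [0,3.2,9.8,0,0],
  [0,4,12.1,0,0],
  [0,4.7,14.4,0,0],
  [0,5.5,16.7,0,0],
  [0,6.2,19,0,0],
  [0,7,21.3,0,0],
  [0,7.7,23.6,0,0],
  [0,8.4,25.6,0,0],
])

```text
clock: 23.87
ee_pos: [588.6, -30.6, 180.6]
tcp_rot: [0.222, 0.975, 0.0, -0.001]
force: [0.4, 0.0, 0.5]
grip_width: 85.7
```

Emit:
carry_out([
  [0,0.7,2,0,0],
  [0,1.4,4.2,0,0],
  [0,2.1,6.5,0,0],
  [0,2.9,8.8,0,0],
  [0,3.6,11.1,0,0],
  [0,4.4,13.4,0,0],
  [0,5.1,15.7,0,0],
  [0,5.9,18,0,0],
  [0,6.5,20,0,0],
  [0,6.9,21.2,0,0],
  [0,7.1,21.8,0,0],
  [0,7.1,21.8,0,0],
])

```text
clock: 24.87
ee_pos: [619.2, 195.4, 181.0]
tcp_rot: [0.222, 0.975, -0.0, -0.001]
force: [0.3, -0.7, -0.8]
grip_width: 85.6
```

Run:
```python
from h import *
f=arm.grab_frame("wrist"); cv2.imwrite("pics/w7.png",f["image"])
p=wray(f,282,222,108); print(p.round(1))
shift(620,195,55)
```

```text
[619.4 195.8 108. ]
clock 24.92 pos [619.3 194.4 181.2] F [-0.43 -0.43 -0.48] w 85.3 shift cm [-0.05  0.09 12.62]
```

View pics/w7.png

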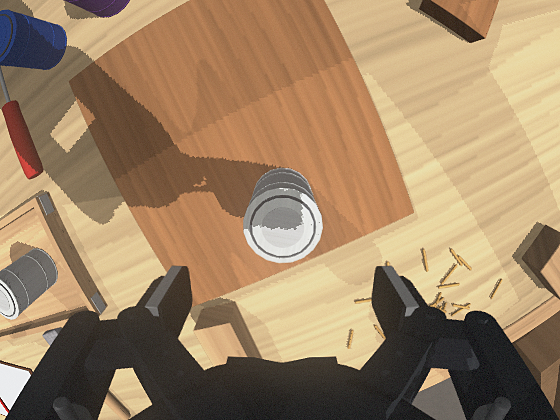

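The T1 lid is at (283,225), so the gripper is centred on it.

Emit:
carry_out([
  [0,0,0,0.5,0],
  [0,0,0,2,0],
  [0,0,0,3.5,0],
  [0,0,0,5,0],
  [0,0,0,6.5,0],
  [0,0,0,8,0],
  [0,0,0,9.2,0],
  [0,0,0,10.4,0],
  [0,0,0,11.4,0],
  [0,0,0,12.2,0],
  [0,0,0,12.6,0],
  [0,0,0,12.6,0],
])

```text
clock: 25.92
ee_pos: [619.4, 194.3, 55.0]
tcp_rot: [0.223, 0.975, -0.0, -0.0]
force: [0.2, 1.1, -0.2]
grip_width: 85.5
```

Emit:
carry_out([
  [0.2,0,0,0,0],
  [0.3,0,0,0,0],
  [0.5,0,0,0,0],
  [1,0,0,0,0],
  [1,0,0,0,0],
  [1,0,0,0,0],
  [1,0,0,0,0],
  [1,0,0,0,0],
  [1,0,0,0,0],
  [1,0,0,0,0],
])

```text
clock: 26.75
ee_pos: [620.2, 194.7, 56.9]
tcp_rot: [0.222, 0.975, 0.0, 0.001]
force: [1.0, 1.2, 6.1]
grip_width: 55.1
```

Emit:
carry_out([
  [1,0,0,-0.2,0],
  [1,0,0,-0.6,0],
  [1,0,0,-1.2,0],
  [1,0,0,-1.8,0],
  [1,0,0,-2.4,0],
  [1,0,0,-2.8,0],
  [1,0,0,-3,0],
  [1,0,0,-3,0],
  [1,0,0,-3,0],
])

```text
clock: 27.5
ee_pos: [619.6, 194.4, 85.8]
tcp_rot: [0.223, 0.975, 0.0, 0.0]
force: [-0.4, -0.7, -6.6]
grip_width: 54.8
```

Run:
```python
from h import *
weigh(14); shift(620,195,55)
```

```text
F mean [ 0.08  0.09 -7.09] sd [0.43 0.59 0.38] clock 28.2
clock 28.2 pos [619.7 194.4  85.8] F [ 0.3  -0.62 -7.39] w 55.0 shift cm [-0.    0.07  3.08]
```

T1 weighs about 720 g and is clearly the full one. I'll lift it well clear and hold.

Emit:
carry_out([
  [1,0,0,-0.4,0],
  [1,0,0,-1.2,0],
  [1,0,0,-2.4,0],
  [1,0,0,-3.8,0],
  [1,0,0,-5.2,0],
  [1,0,0,-6.6,0],
  [1,0,0,-8,0],
  [1,0,0,-9.4,0],
  [1,0,0,-10.6,0],
  [1,0,0,-11.5,0],
  [1,0,0,-11.9,0],
  [1,0,0,-12,0],
])

```text
clock: 29.2
ee_pos: [619.8, 194.5, 206.9]
tcp_rot: [0.223, 0.975, 0.0, 0.001]
force: [0.2, 0.6, -7.8]
grip_width: 55.2
```

Emit:
carry_out([
  [1,0,0,0,0],
  [1,0,0,0,0],
  [1,0,0,0,0],
  [1,0,0,0,0],
  [1,0,0,0,0],
  [1,0,0,0,0],
])

```text
clock: 29.7
ee_pos: [619.7, 194.4, 205.5]
tcp_rot: [0.223, 0.975, -0.0, -0.0]
force: [-0.0, 0.3, -6.6]
grip_width: 55.3
```

Run:
```python
from h import *
for n in ["scene","top"]:
    f=arm.grab_frame(n); cv2.imwrite(f"pics/{n}9.png",f["image"])
P=cloud(f); m=((f["depth"]>0)&(P[...,2]>90)&(P[...,2]<112)&(P[...,0]>400)&(P[...,1]<0)).astype(np.uint8)
k,l,s,c=cv2.connectedComponentsWithStats(m)
for i in range(1,k):
    if s[i,4]>100: print(s[i],P[l==i].mean(0).round(1),P[l==i].std(0).round(1))
weigh(5); shift(620,195,200)
```

```text
[359 191  23  23 407] [ 567.  -137.3   98.2] [14.4 14.3  2.8]
[424 195  23  22 413] [ 552.1 -298.5   98.5] [14.3 14.5  2.9]
F mean [ 0.07 -0.07 -6.64] sd [0.26 0.31 0.17] clock 30.05
clock 30.05 pos [619.7 194.4 205.8] F [-0.21  0.13 -6.86] w 55.2 shift cm [-0.    0.07  0.58]
```

View pics/scene9.png

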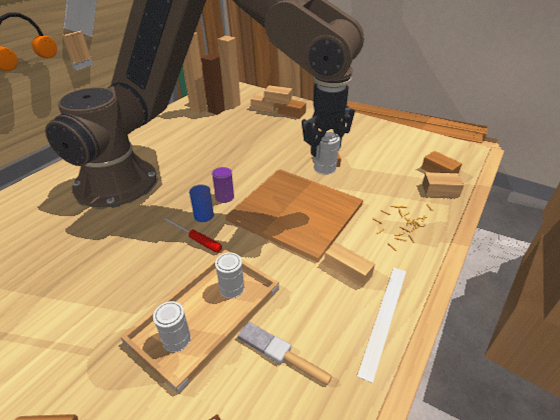

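View pics/top9.png

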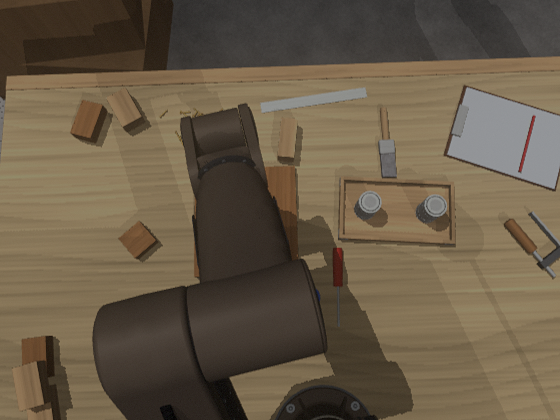

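The scene view shows both light tins upright in the tray at (229,275) and (172,327). The heavy tin hangs upright in the gripper at (327,155), and the bystanders lie where they were.

Run:
```python
from h import *
print(arm.hand_in())
```

```text
the job is handed in; nothing more can be done
None
```

I hefted all three tins, set the two lighter ones in the tray, and handed the job in at about 30 s, still holding the heaviest. The hand-in reports no verdict, so I can't confirm the result beyond my own checks.

| Tin, by starting position | Weight from wrist force | Where it ended |
|---|---|---|
| (488, 272) | about 336 g | in the tray at about (567, -137) |
| (477, 109) | about 416 g (about 375 g on a shorter second reading) | in the tray at about (552, -299) |
| (620, 195) | about 720 g (about 680 g at the end) | held in the gripper |

- **Force readings:** they were noisy, by about 0.3 to 0.6 N each. The gap to the heaviest tin was still about 3 N.
- **Tins in the tray:** in the last pictures both stand upright and released, well inside the walls. Their lids measured about 98 mm above the bench, against 99 mm expected.
- **Held tin:** it is upright in a steady grip (55 mm opening), with its underside about 150 mm above the bench and touching nothing else.
- **Bystanders:** the offcut, block, screwdriver and brush looked unmoved in the final pictures, though I did not measure them again. I left the blue and purple look-alikes alone.

No check failed.

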